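# Load the bench shaker and lock its clamping plate

## Task

Load the bench shaker with the sample jars: pull up the spring collar of the clamping plate and turn it anticlockwise to release it, lift the plate off the spindle and lay it aside, and stand every jar upright in a pocket of its own. Then put the plate back over the spindle and the two guide posts, push it down until it clicks fully home, and pull and turn the collar clockwise until it is locked and has dropped back down. Leave the other things on the bench where they are.

Things in the scene. Friction and masses are not known exactly. Their poses are not given: they have to be found in the camera images.
- shaker: Bench shaker, fixed: white housing 200 x 210 mm, 56 mm high, control panel at its front (own -x), a black round deck of radius 86 mm, its top 70 mm above the bench, with four grey ring pockets, a steel spindle in the middle and two steel guide posts (8 mm thick, tops 128 mm above the bench) at x = +68 and -68 mm, y = 0. Origin: on the bench under the spindle; z up.
- pocket0 (a point): Centre of the floor of the first pocket (own +x, +y quarter of the shaker, 40 mm from the spindle in x and in y), 70 mm above the bench. Each pocket is a ring of inner diameter 43 mm and outer 49 mm, 10 mm high.
- pocket1 (a point): The same of the second pocket (+x, -y).
- pocket2 (a point): The same of the third pocket (-x, +y).
- pocket3 (a point): The same of the fourth pocket (-x, -y).
- spindle_seat (a point): On the spindle's axis, 116 mm above the bench, on top of its 24 mm thick shoulder: the plate's underside rests here when home, 2 mm above the jar lids. Above it the spindle is 16 mm thick with a groove round it (15 mm up) and a narrower, 13 mm thick round end (36 mm up). Two sprung balls in the plate's hub snap into the groove: it takes a push of about 6 N to go home and, with the collar released, 14 N besides its weight to pull off; locked, it goes neither on nor off.
- plate: Clamping plate, loose, 0.4 kg: aluminium, 116 mm (x) by 120 mm (y), 8 mm thick, bore 18.5 mm. Two prongs at each x end (to x = +-78 mm) leave a 14 mm gap for a guide post: it fits with its x axis along the shaker's, either way round. Origin: middle of its underside; z up. Starts home and locked on the spindle. Carry it by the round collar in its middle.
- collar_top (a point): On the axis of the plate's spring collar at its top face. The collar is a knurled dark steel ring, diameter 40 mm, 31 mm high; when down it spans 9 to 40 mm above the plate's underside. At its foot two small tabs reach out to 30 mm from the axis (to 15 mm above the plate's underside): grip above them.
- collar_turn (a joint): Turn of the collar on the plate (rad), growing anticlockwise seen from above: 0 locked, 1.047 released, stops at both ends. The tabs stand beside two index blocks on the plate (tops 14 mm above its underside) and must be raised over them before it can turn.
- collar_lift (a joint): How far the collar is pulled up (m): 0 down, 0.008 fully up against a stop; above about 0.0055 it is free to turn. Spring: 4 N at 0, 7.2 N at full travel. It springs down by itself in the locked and the released position; in between it rests on the index blocks.
- jar0: Sample jar, loose, 30 to 90 g: buff body of diameter 34 mm with a white screw lid of diameter 36 mm (the top 14 mm); 44 mm high. Origin: middle of its underside; z up. Two to four jars are there in a run, standing on the tray at the start.
- jar1: Another such jar.
- jar2: Another such jar.
- jar3: Another such jar.
- tray: Flat white tray board without a rim, fixed, 200 x 200 x 6 mm. Origin: middle of its underside, on the bench.
- mat: Flat blue-grey silicone mat, fixed, 200 x 200 x 3 mm, empty: a clear place to lay the plate. Origin: middle of its underside, on the bench. Tray and mat lie one on each side of the shaker.
- reagent: Bystander: brown bottle 60 mm thick, 150 mm high. Origin: middle of the underside.
- tube_rack: Bystander: white rack block 70 x 160 x 35 mm with four capped blood tubes, 98 mm high in all. Origin: middle of the underside.
- tip_box: Bystander: pipette tip box 85 x 120 mm, 63 mm high. Origin: middle of the underside.

How it is judged:
By the outcome, as a careful person would: the job done as asked, in the order asked, and still so for the second after the job is handed in, with the robot touching nothing.
Of jar0, jar1, jar2, jar3 only 2 to 4 are there at a start; the rules pass over those that are not, and their reading is None.
At some moment in a run one of jar0, jar1, jar2, jar3 may be knocked a few centimetres aside while the robot is not near it.
It also fails if it takes over 210 s, if anything falls off the work surface, if the arm or the gripper's body presses on something with over 40 N, if the wrist force passes 120 N, or if a joint passes its speed limit or range.

## Robot

A 6-joint arm with a two-finger parallel gripper is mounted at the origin on the work surface. World frame = base frame: x ahead of the robot, y to its left, z up, the work surface at z = 0. Lengths are in m, angles in rad, forces in N, time in s.
With the tool pointing down it reaches from about 0.325 to 1 m from the base axis. Payload 5.1 kg.
Tool frame: the origin (TCP) lies at the very end of the fingers, on their centre line; the grasp point (between the pads) lies 19 mm behind it; z points along the fingers, y is the line along which they close (so a half turn about z gives the same grasp; the last joint's range is limited). The gripper opens to 85 mm and grips with 20 to 120 N. Pads are 22 mm wide; open, the fingers measure 114 mm over their backs; the gripper's body (76 mm by 85 mm) begins 54 mm behind the grasp point. The pads swing forward as they close: fully open they stand 13 mm farther back than shut.
Start: joints at [-1.359, 0.124, 1.65, -0, 1.367, -0.083], TCP at [0.189, -0.622, 0.231] pointing down, gripper open.
Joint ranges: [-2.61, 2.61], [-1.02, 2.33], [0.03, 2.71], [-1.35, 4.49], [0.32, 2.68], [-2.91, 2.91]. Speed limits (rad/s): [2.57, 2.57, 3.14, 3.14, 3.14, 3.14].

## Interface

Orientations are given as a unit quaternion [x, y, z, w].
In Python, from workcell import sensors, grab_frame, camera_params, arm, outline_of gives the robot as it stands.
- The arm moves only by the tool move_arm, never from a script. Its argument "motion" is a list of rows, each a list of 3 entries, a list of its own where there are three numbers: the opening, from -1 (shut) to 1 (fully open), then the shift along the tool's x, y, z in m, then the turn about the tool's z in rad. A call has 1 to 8 rows; each row is the pose to reach, as a shift and turn from the pose commanded when the call began, along the tool's axes at that moment; what a row does not reach only later rows make up. A row lasts 1/8 s, in which the tool goes at most 62.5 mm and 10.7 degrees, less where a joint would pass 70% of its speed; a pose out of reach is approached as far as the arm can. A call with a gripper value outside its range is refused whole. The fingers move at their own pace and stop on an object; "force" is the grip in N (left out, the last holds). Time passes only in rows, so rows that repeat a pose let the fingers close. It gives the time, the measured TCP pose, the force, the opening and the grip force at its end, in the units of the state.
- sensors.read_state(): the state, without advancing time (a new reading comes with each control period).
- grab_frame(name): name is "scene" or "top" or "wrist"; returns the picture (480x640x3 uint8, red, green, blue); there is no depth.
- camera_params(name): a dict with "camera_matrix" (3x3 intrinsics, pixels), "extrinsics" (4x4, takes a point from world to camera coordinates). Camera axes: x right, y up, looking along -z (the intrinsics and any distortion apply to the point x, -y, -z); pixel columns grow to the right and rows downward; lengths in m; the calibration is good to about 2 mm. A picture is of the moment at which its call begins: read the wrist's pose just before it. camera_params takes no time and is no camera call; for the wrist camera it gives the pose at the moment of the call.
- arm.finish_job(): hands the job in; it is judged then, once.
Trained networks look in the newest picture that a camera, given by its name, has taken for a name from the list of things; names that differ only in an ending like _2 or _b are one class to them, and where a whole thing is asked for, a point or a joint stands for the part that bears it (a point fixed in the world has none). Each returns a list of dicts, best first, with "conf" (0 to 1); they miss things now and then, are a little off and sometimes report something else, mostly with a low value. They report only what shows in the picture. A call takes as long as a camera call.
- outline_of(camera, query): "region" (480x640 bool, what is visible of it) and "extent" ([left, top, right, bottom] in pixels, round what is visible of it).
The state is a dict: "time_s": time; "qpos": joint angles; "dq": joint speeds; "joint_efforts": joint torques, N m; "tcp_pos": TCP position; "tool_rot": TCP orientation; "wrist_force": force on the tool from outside, world axes, zero at the start; "ft_torque": the same for the moment, N m; "gripper_width": finger opening in m; "finger_force": force on a finger pad.
Only numpy, scipy, OpenCV 4.12 (cv2) and the standard library are available. Lean on these libraries where they do the work, as an engineer would, in place of code of your own. Each camera call takes 0.05 s, during which the arm holds its last target. There are 200 camera calls.

## Working session

There is one attempt and no reset: what is moved stays moved. The work goes in short steps, Python scripts to look and compute and a tool call to move; the robot and the scene stay as the last step left them, time stands still between calls to the robot, and variables do not carry over. Pictures are saved under pics/ and viewed, at most 15 in all, crops included, and the job is handed in when it is done.

Besides the shell and the picture viewer there is one more tool, called by a JSON object that holds its "method" and its "body", one argument or row to a line. move_arm: Moves the arm, as the interface text tells. Its arguments: {"type":"object","properties":{"motion":{"type":"array"},"force":{"type":"number"}},"required":["motion"]}

```bash
mkdir -p pics; ls; cat > h.py <<'E'
import numpy as np, cv2
from workcell import sensors, grab_frame, camera_params, arm, outline_of
def ray(cam,uv,z):
    p=camera_params(cam);K=np.array(p["camera_matrix"]);E=np.array(p["extrinsics"])
    d=np.linalg.inv(K)@np.array([uv[0],uv[1],1.]);d=np.array([d[0],-d[1],-d[2]])
    R=E[:3,:3];c=-R.T@E[:3,3];w=R.T@d
    return c+w*(z-c[2])/w[2]
def proj(cam,P):
    p=camera_params(cam);K=np.array(p["camera_matrix"]);E=np.array(p["extrinsics"])
    q=E[:3,:3]@np.array(P,float)+E[:3,3];q=K@np.array([q[0],-q[1],-q[2]]);return q[:2]/q[2]
def save(cam,n):
    f=grab_frame(cam);cv2.imwrite(f"pics/{n}.png",f[:,:,::-1]);return f
def cen(r):
    ys,xs=np.nonzero(r["region"]);return np.array([xs.mean(),ys.mean()])
E
python3 - <<'E'
from h import *
s=sensors.read_state();print({k:np.round(v,3) for k,v in s.items()})
for c in("top","scene"):
    save(c,c+"0");p=camera_params(c);print(p)
    for q in("shaker","plate","collar_top","jar0","tray","mat","reagent","tube_rack","tip_box"):
        for r in outline_of(c,q):
            if r["conf"]>.3: print(c,q,round(r["conf"],2),r["extent"],cen(r).round(1))
E
```

```text
pics
{'time_s': np.float64(0.0), 'qpos': array([-1.359,  0.125,  1.652, -0.   ,  1.367, -0.083]), 'dq': array([ 0.001,  0.001, -0.001, -0.   , -0.002, -0.001]), 'joint_efforts': array([ 2.0000e-03, -4.2361e+01, -3.6545e+01,  0.0000e+00,  7.0000e-03,
       -0.0000e+00]), 'tcp_pos': array([ 0.189, -0.621,  0.23 ]), 'tool_rot': array([ 0.989,  0.147, -0.   , -0.001]), 'wrist_force': array([-0.324, -0.873, -0.511]), 'ft_torque': array([-0.002,  0.005, -0.026]), 'finger_force': np.float64(0.0), 'gripper_width': np.float64(0.085)}
{'camera_matrix': array([[621.62206446,   0.        , 319.79466476],
       [  0.        , 621.62206446, 237.09545118],
       [  0.        ,   0.        ,   1.        ]]), 'extrinsics': array([[-1.52080759e-03, -9.99993323e-01,  3.32270682e-03,
        -1.36802118e-02],
       [ 9.93200593e-01, -1.12367776e-03,  1.16410133e-01,
        -6.11552839e-01],
       [-1.16405622e-01,  3.47715179e-03,  9.93195671e-01,
        -1.64436789e+00],
       [ 0.00000000e+00,  0.00000000e+00,  0.00000000e+00,
         1.00000000e+00]])}
top shaker 0.84 [263.2, 202.9, 355.8, 2
[... 955 characters left out ...]
 ,  0.        ,  1.        ]])}
scene shaker 0.7 [277.1, 190.2, 382.5, 293.2] [331.9 253.6]
scene plate 0.77 [297.1, 189.9, 361.0, 253.8] [331.9 220.1]
scene collar_top 0.83 [320.8, 201.4, 345.1, 228.6] [332.7 213.5]
scene jar0 0.66 [490.7, 256.7, 514.7, 277.1] [500.2 265.2]
scene jar0 0.6 [450.6, 212.9, 478.3, 232.3] [463.8 223.3]
scene tray 0.79 [425.5, 205.4, 528.9, 305.1] [478.2 256.2]
scene mat 0.72 [161.3, 138.8, 266.6, 217.2] [212.4 177.5]
scene reagent 0.98 [162.9, 242.5, 199.5, 297.4] [179.1 272.2]
scene reagent 0.31 [277.9, 189.2, 385.0, 291.1] [331.8 253.8]
scene tube_rack 0.63 [264.8, 301.5, 354.8, 376.7] [307.5 336.2]
scene tip_box 0.88 [390.1, 305.5, 472.1, 384.8] [430.7 346.1]
```

```bash
python3 - <<'E'
import cv2
a=cv2.imread("pics/top0.png")[140:340,150:480];cv2.imwrite("pics/a.png",cv2.resize(a,(792,480),interpolation=cv2.INTER_CUBIC))
from h import *
print("collar",ray("top",(311.4,244.5),.156),ray("scene",(332.8,213.5),.15))
for c in((181.4,265.9),(212.5,296.2)):print("jarlid",ray("top",c,.05))
for c in((500.2,265.2),(463.8,223.3)):print("jar sc",ray("scene",c,.028))
for n,c,z in(("tray",(201,282),.006),("mat",(431.3,290.1),.003),("reag",(408,184.8),.15),("rack",(305.4,173.6),.06),("tip",(221,188.3),.06)):print(n,ray("top",c,z))
E
```

```text
collar [0.57879232 0.0069814  0.156     ] [0.59021935 0.01677693 0.15      ]
jarlid [0.5330415  0.35425508 0.05      ]
jarlid [0.45256645 0.26998398 0.05      ]
jar sc [0.53416594 0.3616685  0.028     ]
jar sc [0.45331782 0.27386818 0.028     ]
tray [0.49213287 0.30944252 0.006     ]
mat [ 0.46932549 -0.31881377  0.003     ]
reag [ 0.73183899 -0.23869106  0.15      ]
rack [0.78106114 0.02413298 0.06      ]
tip [0.74099085 0.25083309 0.06      ]
```

View pics/a.png

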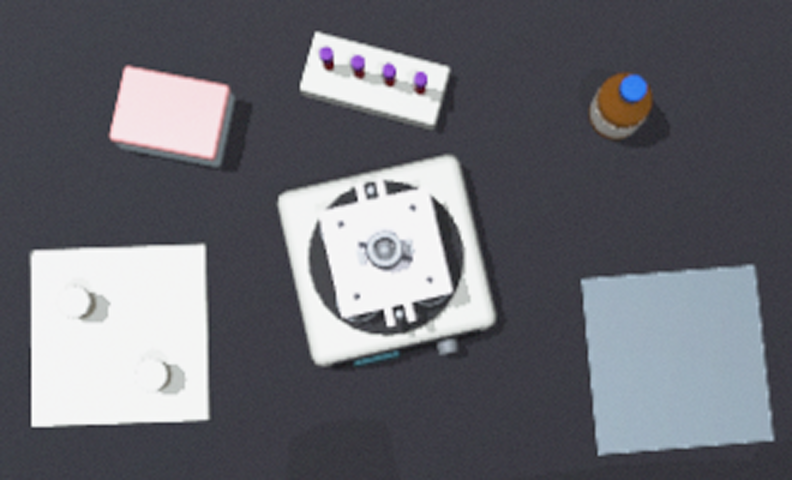

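View pics/scene0.png

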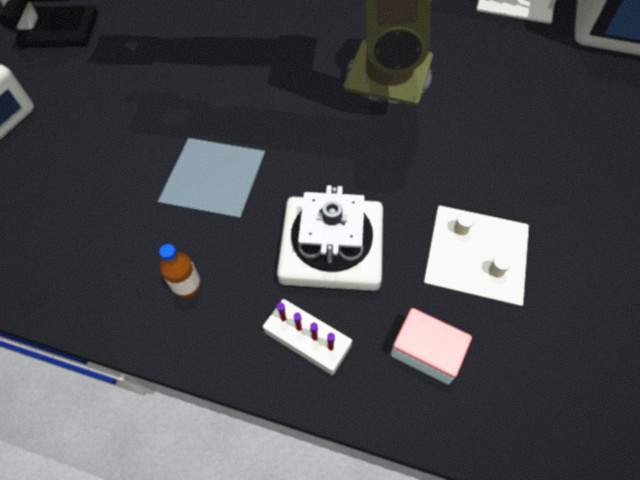

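The pictures show two jars on the tray (top crop 75,300 and 152,373), the plate and collar at (385,250), and the panel at the bottom. Shaker +x points up and slightly left, so its yaw is about 0.22. Next I move above the collar.

```bash
cat >> h.py <<'E'
def yaw():
    q=sensors.read_state()["tool_rot"];return 2*np.arctan2(q[1],q[0])
def go(x,y,z,psi=None):
    s=sensors.read_state();p=s["tcp_pos"];a=yaw();d=np.array([x,y,z])-p
    t=0 if psi is None else -((psi-a+np.pi)%(2*np.pi)-np.pi)
    print("t",round(s["time_s"],2),"shift",np.round([d[0]*np.cos(a)+d[1]*np.sin(a),d[0]*np.sin(a)-d[1]*np.cos(a),-d[2]],4),"turn",round(t,3),"yaw",round(a,3))
E
python3 - <<'E'
from h import *
go(.579,.007,.30)
for u in((371,188),(400,315)):print(ray("top",(150+u[0]/2.4,140+u[1]/2.4),.128))
E
```

```text
t 1.0 shift [ 0.5561 -0.4885 -0.0687] turn 0 yaw 0.295
[0.64916636 0.02473246 0.128     ]
[ 0.51348803 -0.00610024  0.128     ]
```

{"method": "move_arm", "body": {
  "motion": [
    [1,[0.04,-0.03,-0.03],0],
    [1,[0.08,-0.07,-0.06],0],
    [1,[0.12,-0.11,-0.069],0],
    [1,[0.16,-0.15,-0.069],0],
    [1,[0.205,-0.19,-0.069],0],
    [1,[0.25,-0.23,-0.069],0],
    [1,[0.295,-0.27,-0.069],0],
    [1,[0.34,-0.31,-0.069],0]
  ]
}}

```text
time_s: 2.0
tcp_pos: [0.4248, -0.2248, 0.3007]
tool_rot: [0.989, 0.147, 0.0, 0.0]
wrist_force: [0.5, -0.1, 0.3]
gripper_width: 0.0854
finger_force: 0.0
```

{"method": "move_arm", "body": {
  "motion": [
    [1,[0.045,-0.04,0],0],
    [1,[0.09,-0.08,0],0],
    [1,[0.135,-0.12,0],0.02],
    [1,[0.18,-0.15,0],0.05],
    [1,[0.216,-0.178,0],0.07],
    [1,[0.216,-0.178,0],0.07],
    [1,[0.216,-0.178,0],0.07]
  ]
}}

```text
time_s: 2.88
tcp_pos: [0.5788, 0.0063, 0.3002]
tool_rot: [0.994, 0.112, -0.0, 0.0]
wrist_force: [0.1, -0.1, -0.7]
gripper_width: 0.0857
finger_force: 0.0
```

```bash
python3 - <<'E'
from h import *
s=sensors.read_state();print(s["tcp_pos"],yaw(),s["time_s"],s["wrist_force"])
save("wrist","w1")
for q in("collar_top","plate"):
    for r in outline_of("wrist",q):print(q,round(r["conf"],2),r["extent"],cen(r),ray("wrist",cen(r),.15 if q[0]=="c" else .124))
print([proj("wrist",(.58,.008,z)) for z in(.156,.124)])
E
```

```text
[0.57881688 0.00632921 0.30017493] 0.22514057785915678 2.875 [ 0.05650786 -0.10297326 -0.74692519]
collar_top 0.88 [275.6, 174.0, 338.7, 230.7] [306.13485374 204.51115518] [0.58755313 0.01136899 0.15      ]
plate 0.59 [232.7, 104.7, 383.5, 281.0] [306.60097336 192.30507172] [0.59129335 0.01205242 0.124     ]
[array([308.01660888, 216.61114272]), array([308.34664343, 205.98607162])]
```

View pics/w1.png

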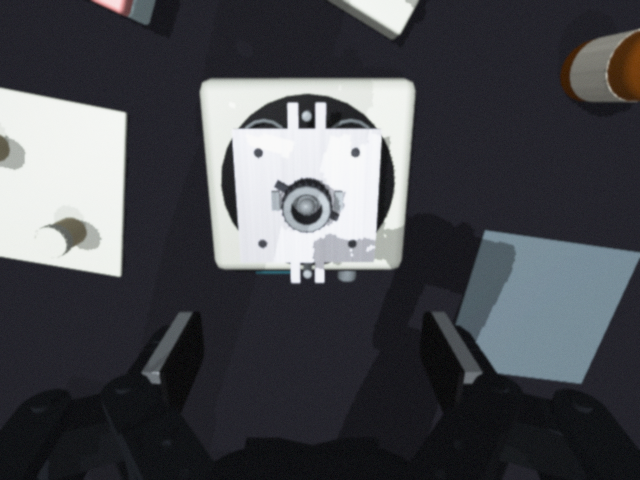

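The wrist picture shows the collar's top ring at (307,206) and the post tops at (307,117) and (307,274). I'll use all three to fix the shaker pose.

```bash
python3 - <<'E'
from h import *
f=cv2.imread("pics/w1.png")
print("collar",ray("wrist",(307,206),.156))
a=ray("wrist",(306.5,116.5),.128);b=ray("wrist",(307.5,274),.128);m=(a+b)/2;print(a,b,m,np.hypot(*(a-b)[:2]),np.arctan2(a[1]-b[1],a[0]-b[0]))
c=f[160:250,255:360];cv2.imwrite("pics/c.png",cv2.resize(c,(700,600),interpolation=cv2.INTER_CUBIC))
go(.585,.0105,.16,.223)
E
```

```text
collar [0.5881088  0.01062349 0.156     ]
[0.65112991 0.02546018 0.128     ] [ 0.51945988 -0.00488365  0.128     ] [0.58529489 0.01028826 0.128     ] 0.1351212265505461 0.22649915325320483
t 3.02 shift [ 0.0073 -0.0035  0.1406] turn 0.0 yaw 0.223
```

View pics/c.png

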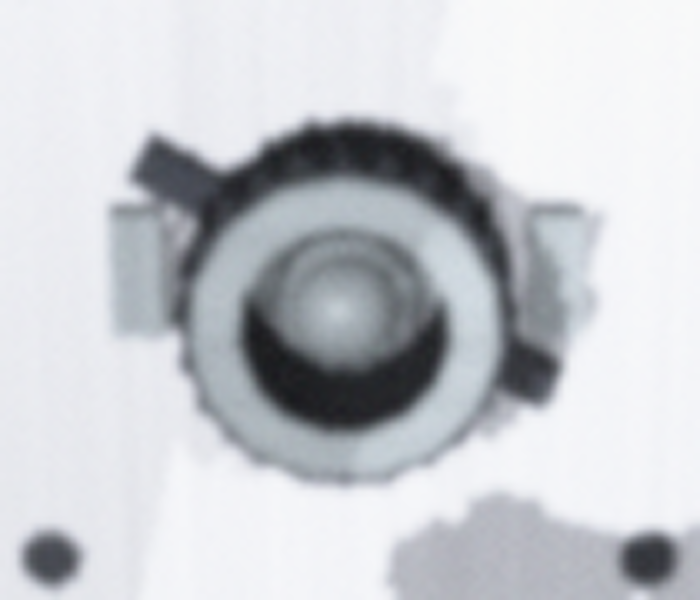

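{"method": "move_arm", "body": {
  "motion": [
    [1,[0.004,-0.002,0.05],0],
    [1,[0.0073,-0.0037,0.1],0],
    [1,[0.0073,-0.0037,0.15],0],
    [1,[0.0073,-0.0037,0.166],0],
    [1,[0.0073,-0.0037,0.166],0]
  ],
  "force": 60
}}

```text
time_s: 3.65
tcp_pos: [0.5849, 0.0112, 0.1341]
tool_rot: [0.994, 0.112, -0.001, -0.0]
wrist_force: [-0.0, 0.8, 0.3]
gripper_width: 0.0856
finger_force: 0.0
```

{"method": "move_arm", "body": {
  "motion": [
    [-1,[0,0,0],0],
    [-1,[0,0,0],0],
    [-1,[0,0,0],0],
    [-1,[0,0,0],0],
    [-1,[0,0,0],0],
    [-1,[0,0,0],0]
  ],
  "force": 60
}}

```text
time_s: 4.4
tcp_pos: [0.5865, 0.012, 0.1367]
tool_rot: [0.994, 0.112, 0.002, 0.0]
wrist_force: [-1.7, 1.5, 5.8]
gripper_width: 0.0381
finger_force: 59.8
```

{"method": "move_arm", "body": {
  "motion": [
    [-1,[0,0,-0.003],0],
    [-1,[0,0,-0.006],0],
    [-1,[0,0,-0.008],0],
    [-1,[0,0,-0.01],0],
    [-1,[0,0,-0.01],0]
  ]
}}

```text
time_s: 5.03
tcp_pos: [0.585, 0.0118, 0.1438]
tool_rot: [0.994, 0.112, -0.0, -0.0]
wrist_force: [1.2, 0.2, -6.9]
gripper_width: 0.0378
finger_force: 60.9
```

{"method": "move_arm", "body": {
  "motion": [
    [-1,[0,0,0],-0.15],
    [-1,[0,0,0],-0.3],
    [-1,[0,0,0],-0.45],
    [-1,[0,0,0],-0.6],
    [-1,[0,0,0],-0.75],
    [-1,[0,0,0],-0.9],
    [-1,[0,0,0],-1.04],
    [-1,[0,0,0],-1.06]
  ]
}}

```text
time_s: 6.02
tcp_pos: [0.5837, 0.0129, 0.1431]
tool_rot: [0.801, 0.599, -0.001, -0.002]
wrist_force: [-1.6, 3.7, -6.5]
gripper_width: 0.0379
finger_force: 60.9
```

```bash
python3 - <<'E'
from h import *
s=sensors.read_state();print(s["tcp_pos"],yaw(),s["time_s"],s["wrist_force"],s["ft_torque"])
f=save("wrist","w2")
E
```

```text
[0.58365035 0.01288833 0.1431087 ] 1.2842349316314103 6.025 [-1.6353759   3.72550817 -6.53845395] [ 0.83937291  0.43098524 -0.044621  ]
```

View pics/w2.png

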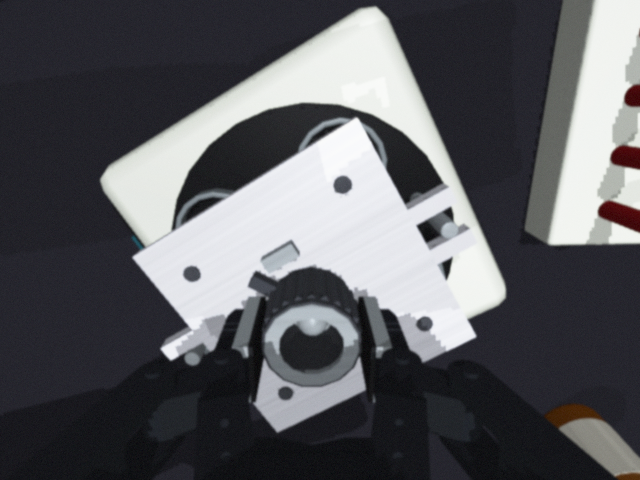

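{"method": "move_arm", "body": {
  "motion": [
    [-1,[0,0,-0.004],0],
    [-1,[0,0,-0.008],0],
    [-1,[0,0,-0.012],0],
    [-1,[0,0,-0.016],0],
    [-1,[0,0,-0.02],0],
    [-1,[0,0,-0.026],0],
    [-1,[0,0,-0.032],0],
    [-1,[0,0,-0.04],0]
  ]
}}

```text
time_s: 7.08
tcp_pos: [0.5864, 0.0109, 0.1866]
tool_rot: [0.801, 0.599, 0.001, 0.002]
wrist_force: [-0.8, 0.7, -4.2]
gripper_width: 0.0375
finger_force: 66.0
```

```bash
python3 - <<'E'
from h import *
go(.585,.0112,.26)
go(.47,-.315,.26)
E
```

```text
t 7.08 shift [-0.0001 -0.0014 -0.0734] turn 0 yaw 1.284
t 7.08 shift [-0.3455 -0.0195 -0.0734] turn 0 yaw 1.284
```

{"method": "move_arm", "body": {
  "motion": [
    [-1,[0,0,-0.04],0],
    [-1,[0,-0.001,-0.074],0],
    [-1,[-0.04,-0.003,-0.074],0],
    [-1,[-0.09,-0.006,-0.074],0],
    [-1,[-0.14,-0.009,-0.074],0],
    [-1,[-0.19,-0.012,-0.074],0],
    [-1,[-0.24,-0.015,-0.074],0],
    [-1,[-0.29,-0.018,-0.074],0]
  ]
}}

```text
time_s: 8.07
tcp_pos: [0.4857, -0.2636, 0.2601]
tool_rot: [0.801, 0.599, 0.0, 0.002]
wrist_force: [0.7, -0.3, -4.5]
gripper_width: 0.0379
finger_force: 66.0
```

{"method": "move_arm", "body": {
  "motion": [
    [-1,[-0.04,-0.002,0],0],
    [-1,[-0.056,-0.002,0.03],0],
    [-1,[-0.056,-0.002,0.08],0],
    [-1,[-0.056,-0.002,0.13],0],
    [-1,[-0.056,-0.002,0.18],0],
    [-1,[-0.056,-0.002,0.21],0],
    [-1,[-0.056,-0.002,0.22],0],
    [-1,[-0.056,-0.002,0.22],0]
  ]
}}

```text
time_s: 9.07
tcp_pos: [0.469, -0.3152, 0.0392]
tool_rot: [0.801, 0.599, -0.0, 0.001]
wrist_force: [0.6, -0.2, -4.2]
gripper_width: 0.0382
finger_force: 65.8
```

{"method": "move_arm", "body": {
  "motion": [
    [-1,[0,0,0.006],0],
    [-1,[0,0,0.009],0],
    [-1,[0,0,0.012],0],
    [-1,[0,0,0.014],0],
    [-1,[0,0,0.0155],0],
    [-1,[0,0,0.0155],0]
  ]
}}

```text
time_s: 9.82
tcp_pos: [0.4687, -0.3147, 0.0238]
tool_rot: [0.801, 0.599, -0.0, -0.0]
wrist_force: [-4.4, 3.3, 4.9]
gripper_width: 0.0379
finger_force: 66.6
```

{"method": "move_arm", "body": {
  "motion": [
    [-1,[0,0,-0.001],0],
    [0.3,[0,0,-0.001],0],
    [0.6,[0,0,-0.001],0],
    [1,[0,0,-0.001],0],
    [1,[0,0,-0.001],0]
  ]
}}

```text
time_s: 10.45
tcp_pos: [0.4687, -0.3146, 0.0239]
tool_rot: [0.801, 0.599, 0.0, 0.0]
wrist_force: [-1.3, 0.4, -0.2]
gripper_width: 0.0854
finger_force: 0.0
```

```bash
python3 - <<'E'
from h import *
s=sensors.read_state();print(s["tcp_pos"],yaw(),s["gripper_width"],s["wrist_force"],s["qpos"])
for r in outline_of("top","jar0"):pass
f=save("top","t2")
for r in outline_of("top","jar0"):print(r["conf"],cen(r),ray("top",cen(r),.05))
go(.47,-.315,.25,1.284)
E
```

```text
[ 0.46869409 -0.3146431   0.0239064 ] 1.2847748913213257 0.085413230747346 [-1.34423691  0.44487148 -0.16019632] [-6.86325307e-01  1.58801433e-01  1.99003926e+00  4.03461499e-05
  9.92401568e-01 -4.00325922e-01]
0.65 [212.85207101 296.37869822] [0.45209381 0.26904328 0.05      ]
0.62 [418.79157895 283.00210526] [ 0.48670588 -0.27739891  0.05      ]
0.52 [181.61497326 265.98395722] [0.53281685 0.35367753 0.05      ]
0.26 [407.88556338 184.05105634] [ 0.754223   -0.25321746  0.05      ]
t 10.6 shift [-0.      0.0015 -0.2262] turn 0.001 yaw 1.285
```

{"method": "move_arm", "body": {
  "motion": [
    [1,[0,0,-0.06],0],
    [1,[0,0,-0.12],0],
    [1,[0,0,-0.18],0],
    [1,[0.02,-0.005,-0.226],0],
    [1,[0.08,-0.02,-0.226],0],
    [1,[0.14,-0.037,-0.226],0],
    [1,[0.2,-0.053,-0.226],0],
    [1,[0.26,-0.07,-0.226],0]
  ]
}}

```text
time_s: 11.6
tcp_pos: [0.4744, -0.0435, 0.25]
tool_rot: [0.801, 0.599, 0.0, 0.0]
wrist_force: [0.6, 0.0, 0.7]
gripper_width: 0.0852
finger_force: 0.0
```

{"method": "move_arm", "body": {
  "motion": [
    [1,[0.06,-0.016,0],0.1],
    [1,[0.12,-0.033,0],0.2],
    [1,[0.18,-0.05,0],0.277],
    [1,[0.24,-0.066,0],0.277],
    [1,[0.29,-0.08,0],0.277],
    [1,[0.333,-0.093,0],0.277],
    [1,[0.333,-0.093,0],0.277],
    [1,[0.333,-0.093,0],0.277]
  ]
}}

```text
time_s: 12.6
tcp_pos: [0.4793, 0.3, 0.2496]
tool_rot: [0.876, 0.483, -0.0, 0.0]
wrist_force: [0.1, 0.1, 0.5]
gripper_width: 0.0856
finger_force: 0.0
```

```bash
python3 - <<'E'
from h import *
s=sensors.read_state();print(s["tcp_pos"],yaw(),s["time_s"])
f=save("wrist","w3")
for r in outline_of("wrist","jar0"):print(round(r["conf"],2),r["extent"],cen(r),ray("wrist",cen(r),.04))
for P in((.453,.270,.05),(.533,.356,.05)):print(proj("wrist",P))
E
```

```text
[0.47931795 0.30004607 0.24957766] 1.0080938930388554 12.6
0.93 [286.8, 208.2, 324.4, 255.4] [306.517934   231.78766141] [0.45889107 0.27272364 0.04      ]
0.64 [313.3, 86.0, 353.7, 129.0] [331.60932145 106.25154215] [0.53907836 0.35800261 0.04      ]
[302.68289714 240.64430164]
[327.28608171 112.55222901]
```

View pics/w3.png

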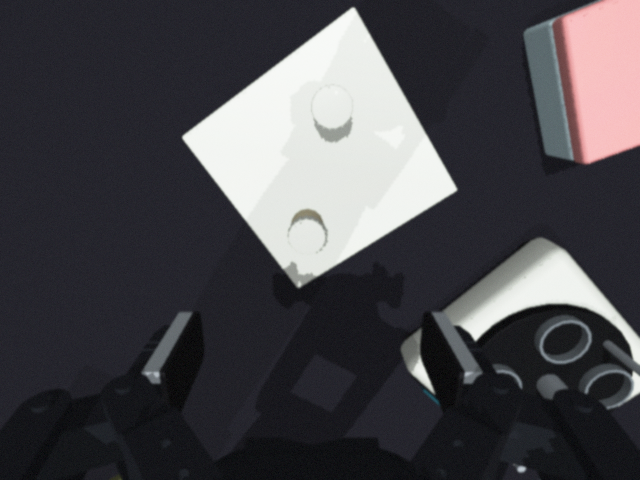

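The wrist picture shows the jar lids at (307,236) and (332,107), both standing. The pockets also show at right.

```bash
python3 - <<'E'
from h import *
for u in((307.5,236),(332,106.5)):print(ray("wrist",u,.05))
p=ray("wrist",(307.5,236),.05);go(p[0],p[1],.026,1.008)
E
```

```text
[0.4593488  0.27149358 0.05      ]
[0.5388983  0.35802343 0.05      ]
t 12.7 shift [-0.0344 -0.0022  0.2238] turn -0.001 yaw 1.007
```

{"method": "move_arm", "body": {
  "motion": [
    [1,[-0.03,-0.002,0.05],0],
    [1,[-0.035,-0.002,0.1],0],
    [1,[-0.035,-0.002,0.13],0],
    [1,[-0.035,-0.002,0.13],0]
  ]
}}

```text
time_s: 13.2
tcp_pos: [0.4573, 0.2698, 0.1171]
tool_rot: [0.876, 0.482, -0.003, -0.0]
wrist_force: [0.2, -0.0, 0.1]
gripper_width: 0.0854
finger_force: 0.0
```

```bash
python3 - <<'E'
from h import *
s=sensors.read_state();print(s["tcp_pos"],yaw(),s["time_s"])
f=save("wrist","w4");g=cv2.GaussianBlur(cv2.cvtColor(f,cv2.COLOR_RGB2GRAY),(5,5),0)
for r in outline_of("wrist","jar0"):print(round(r["conf"],2),r["extent"],cen(r),ray("wrist",cen(r),.05))
e=proj("wrist",(*s["tcp_pos"][:2],.05));print(e)
E
```

```text
[0.45732867 0.26977271 0.11710319] 1.0058557571032112 13.2
0.93 [315.2, 1.9, 388.4, 70.8] [350.68884026  33.17111597] [0.54048376 0.35956405 0.05      ]
0.72 [276.0, 205.1, 337.3, 279.7] [307.69891274 243.6529133 ] [0.46271056 0.27702767 0.05      ]
0.26 [495.4, 254.6, 639.4, 480.0] [587.38197328 354.80259681] [0.57627281 0.11305524 0.05      ]
[306.6182188  257.77025498]
```

View pics/w4.png

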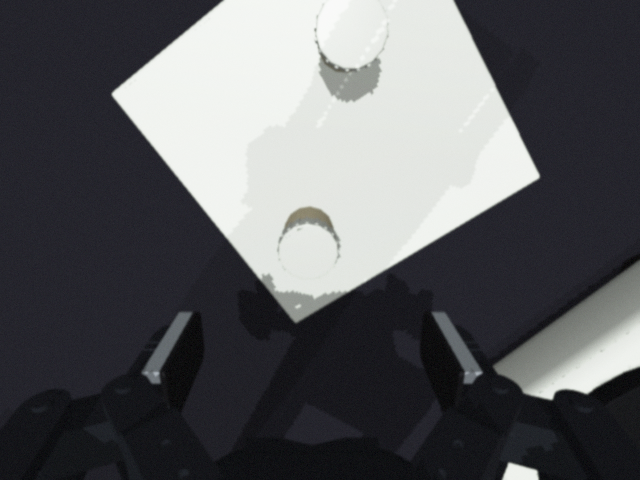

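The lid centre is at (309,250), a few mm off the TCP axis projected at (306.6,257.8).

```bash
python3 - <<'E'
from h import *
p=ray("wrist",(309,250),.05);print(p,ray("wrist",(352,31),.05));go(p[0],p[1],.027,1.008)
E
```

```text
[0.46120519 0.27322196 0.05      ] [0.54151943 0.36004836 0.05      ]
t 13.3 shift [0.0022 0.0001 0.0941] turn -0.001 yaw 1.007
```

{"method": "move_arm", "body": {
  "motion": [
    [1,[0.002,0,0.04],0],
    [1,[0.002,0,0.075],0],
    [1,[0.002,0,0.094],0],
    [1,[0.002,0,0.094],0],
    [-1,[0.002,0,0.094],0],
    [-1,[0.002,0,0.094],0],
    [-1,[0.002,0,0.094],0],
    [-1,[0.002,0,0.094],0]
  ],
  "force": 30
}}

```text
time_s: 14.3
tcp_pos: [0.4609, 0.274, 0.0272]
tool_rot: [0.876, 0.483, 0.001, -0.0]
wrist_force: [-0.6, -0.5, 6.6]
gripper_width: 0.0351
finger_force: 29.7
```

{"method": "move_arm", "body": {
  "motion": [
    [-1,[0,0,0],0],
    [-1,[0,0,-0.04],0],
    [-1,[0,0,-0.1],0],
    [-1,[0,0,-0.16],0],
    [-1,[0,0,-0.16],0],
    [-1,[0,0,-0.16],0]
  ]
}}

```text
time_s: 15.05
tcp_pos: [0.4597, 0.2733, 0.1851]
tool_rot: [0.876, 0.483, -0.0, 0.0]
wrist_force: [-0.3, 0.8, -0.9]
gripper_width: 0.0351
finger_force: 30.3
```

```bash
python3 - <<'E'
from h import *
s=sensors.read_state();print(s["tcp_pos"],yaw(),s["time_s"],s["gripper_width"])
f=save("wrist","w5")
for r in outline_of("wrist","jar0"):print(round(r["conf"],2),r["extent"],cen(r),ray("wrist",cen(r),s["tcp_pos"][2]+.023))
print(proj("wrist",s["tcp_pos"]+[0,0,.023]))
c,sn=np.cos(.2245),np.sin(.2245)
for n,(a,b) in enumerate([(40,40),(40,-40),(-40,40),(-40,-40)]):
    P=(.5852+(a*c-b*sn)/1e3,.0103+(a*sn+b*c)/1e3,.08);print(n,P);go(*P[:2],.20,1.008)
E
```

```text
[0.45968337 0.27328822 0.18512034] 1.007825519217666 15.05 0.035112813535141105
0.79 [314.7, 27.0, 368.6, 85.4] [340.64551084  55.17608359] [0.51902299 0.3503306  0.20812034]
0.65 [264.6, 269.3, 356.7, 394.6] [311.40449315 334.25041096] [0.46439482 0.27874836 0.20812034]
[308.41081075 351.27130616]
0 (np.float64(0.6152914640474351), np.float64(0.05820097902425299), 0.08)
t 15.15 shift [-0.098   0.2469 -0.0168] turn -0.0 yaw 1.008
1 (np.float64(0.633100979024253), np.float64(-0.019791464047435037), 0.08)
t 15.15 shift [-0.1545  0.3036 -0.0168] turn -0.0 yaw 1.008
2 (np.float64(0.5372990209757471), np.float64(0.04039146404743504), 0.08)
t 15.15 shift [-0.1547  0.1905 -0.0168] turn -0.0 yaw 1.008
3 (np.float64(0.555108535952565), np.float64(-0.037600979024252995), 0.08)
t 15.15 shift [-0.2112  0.2471 -0.0168] turn -0.0 yaw 1.008
```

View pics/w5.png

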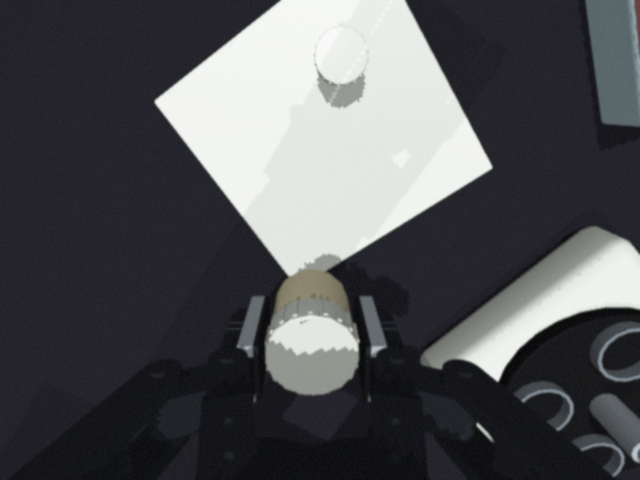

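{"method": "move_arm", "body": {
  "motion": [
    [-1,[-0.015,0.05,-0.016],0],
    [-1,[-0.035,0.1,-0.016],0],
    [-1,[-0.06,0.15,-0.016],0],
    [-1,[-0.08,0.2,-0.016],0],
    [-1,[-0.097,0.247,-0.016],0],
    [-1,[-0.097,0.247,-0.016],0],
    [-1,[-0.097,0.247,0.02],0],
    [-1,[-0.097,0.247,0.05],0]
  ]
}}

```text
time_s: 16.15
tcp_pos: [0.6156, 0.0604, 0.1328]
tool_rot: [0.876, 0.483, -0.001, -0.001]
wrist_force: [0.6, -0.3, -0.4]
gripper_width: 0.0347
finger_force: 30.4
```

```bash
python3 - <<'E'
from h import *
s=sensors.read_state();print(s["tcp_pos"],yaw(),s["time_s"],s["gripper_width"])
f=save("wrist","w6")
print(proj("wrist",(.616,.059,.08)),proj("wrist",(.556,-.037,.08)))
go(.616,.059,.0915,1.008)
E
```

```text
[0.61556008 0.06041922 0.13284396] 1.0082092548371224 16.15 0.03474193076741484
[316.39292867 268.04603886] [316.17158235 430.78646529]
t 16.2 shift [0.0006 0.0037 0.0361] turn 0.0 yaw 1.008
```

View pics/w6.png

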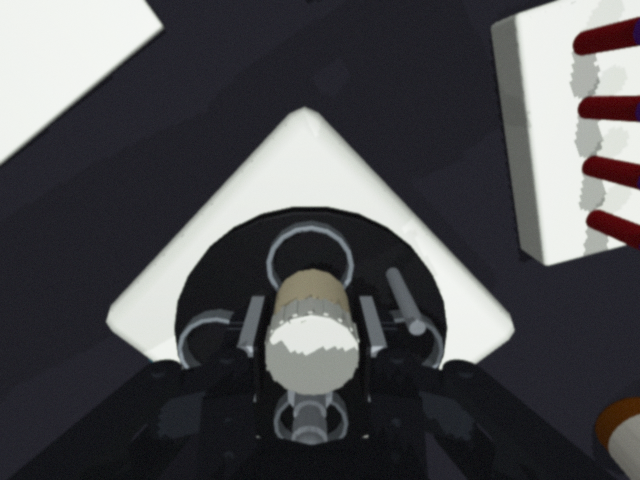

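```bash
python3 - <<'E'
from h import *
grab_frame("wrist");s=sensors.read_state();print(s["tcp_pos"],s["time_s"])
go(.616,.059,.0915,1.008)
f=save("wrist","w7").copy()
c=proj("wrist",(.616,.059,.08));d=proj("wrist",(.586,.011,.16));print(c,d)
for a in np.linspace(0,6.28,40):
    cv2.circle(f,tuple(int(v) for v in proj("wrist",(.616+.0245*np.cos(a),.059+.0245*np.sin(a),.08))),0,(255,0,0),-1)
cv2.imwrite("pics/w7c.png",cv2.resize(f[190:460,160:480,::-1],(711,600),interpolation=cv2.INTER_CUBIC))
E
```

```text
[0.6126993  0.06050382 0.12931781] 16.25
t 16.25 shift [0.0005 0.0036 0.0378] turn 0.001 yaw 1.009
[313.2050875 266.5050911] [312.90054099 477.20842168]
```

View pics/w7c.png

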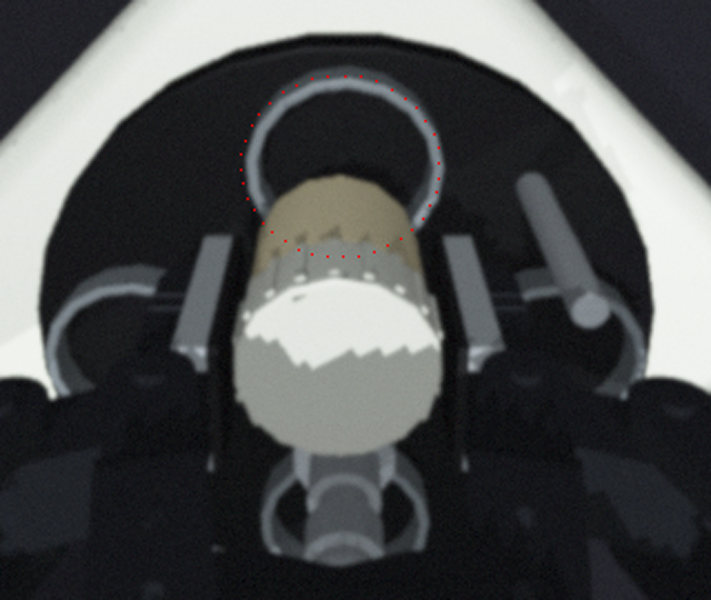

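```bash
python3 - <<'E'
from h import *
s=sensors.read_state();print(s["tcp_pos"],s["time_s"],s["wrist_force"],s["dq"].round(3),s["gripper_width"])
go(.6173,.060,.0915,1.008)
E
```

```text
[0.61437822 0.06049154 0.1320848 ] 16.3 [0.52057923 0.20030902 0.58521263] [-0.002 -0.033 -0.059 -0.    -0.001 -0.   ] 0.03486797014159141
t 16.3 shift [0.0011 0.0027 0.0406] turn 0.001 yaw 1.009
```

{"method": "move_arm", "body": {
  "motion": [
    [-1,[0,0,0],0],
    [-1,[0,0,0],0],
    [-1,[0,0,0],0]
  ]
}}

```text
time_s: 16.68
tcp_pos: [0.6179, 0.0598, 0.1372]
tool_rot: [0.876, 0.483, 0.001, 0.0]
wrist_force: [0.2, 0.6, -0.3]
gripper_width: 0.0349
finger_force: 30.4
```

```bash
python3 - <<'E'
from h import *
s=sensors.read_state();print(s["tcp_pos"],s["time_s"])
go(.6173,.060,.0915,1.008)
E
```

```text
[0.61793962 0.05976734 0.13723675] 16.675
t 16.68 shift [-0.0001 -0.0007  0.0457] turn -0.0 yaw 1.008
```

{"method": "move_arm", "body": {
  "motion": [
    [-1,[0,0,0.005],0],
    [-1,[0,0,0.012],0],
    [-1,[0,0,0.02],0],
    [-1,[0,0,0.028],0],
    [-1,[0,0,0.035],0],
    [-1,[0,0,0.04],0],
    [-1,[0,0,0.043],0],
    [-1,[0,0,0.043],0]
  ]
}}

```text
time_s: 17.68
tcp_pos: [0.6172, 0.0597, 0.0926]
tool_rot: [0.876, 0.483, -0.0, -0.0]
wrist_force: [0.6, -0.1, -0.6]
gripper_width: 0.0349
finger_force: 30.4
```

{"method": "move_arm", "body": {
  "motion": [
    [-1,[0,0,0],0],
    [-1,[0,0,0],0]
  ]
}}

```text
time_s: 17.92
tcp_pos: [0.6175, 0.0597, 0.0932]
tool_rot: [0.876, 0.483, 0.0, 0.0]
wrist_force: [0.3, 0.3, -1.2]
gripper_width: 0.0349
finger_force: 30.4
```

{"method": "move_arm", "body": {
  "motion": [
    [-1,[0,0,0.001],0],
    [-1,[0,0,0.002],0],
    [-1,[0,0,0.003],0],
    [-1,[0,0,0.003],0]
  ]
}}

```text
time_s: 18.42
tcp_pos: [0.6175, 0.0597, 0.0913]
tool_rot: [0.876, 0.483, 0.0, 0.0]
wrist_force: [-4.1, 0.5, 6.1]
gripper_width: 0.0347
finger_force: 30.9
```

{"method": "move_arm", "body": {
  "motion": [
    [-1,[0,0,-0.0015],0],
    [0.0,[0,0,-0.0015],0],
    [0.03,[0,0,-0.0015],0],
    [0.03,[0,0,-0.0015],0],
    [0.03,[0,0,-0.0015],0],
    [0.03,[0,0,-0.02],0],
    [0.03,[0,0,-0.06],0],
    [0.03,[0,0,-0.12],0]
  ]
}}

```text
time_s: 19.42
tcp_pos: [0.6161, 0.0596, 0.2101]
tool_rot: [0.876, 0.483, -0.002, -0.001]
wrist_force: [0.5, -0.4, -0.3]
gripper_width: 0.0439
finger_force: 0.0
```

```bash
python3 - <<'E'
from h import *
s=sensors.read_state();print(s["tcp_pos"],s["time_s"],s["gripper_width"])
f=save("top","t3")
for r in outline_of("top","jar0"):print(r["conf"],cen(r),ray("top",cen(r),.05),ray("top",cen(r),.114))
go(.541,.3595,.20,1.008)
E
```

```text
[0.61607722 0.05962805 0.2101092 ] 19.425 0.04387346124295047
0.52 [181.31481481 265.96296296] [0.53287387 0.35447769 0.05      ] [0.52835113 0.34043034 0.114     ]
0.37 [294.375 237.625] [0.60851146 0.05366137 0.05      ] [0.60106274 0.05125091 0.114     ]
t 19.52 shift [ 0.2103 -0.2284  0.021 ] turn -0.0 yaw 1.008
```

{"method": "move_arm", "body": {
  "motion": [
    [0.03,[0.03,-0.035,0],0],
    [0.5,[0.07,-0.08,0],0],
    [1,[0.11,-0.12,0.0],0],
    [1,[0.15,-0.16,0.02],0],
    [1,[0.18,-0.2,0.04],0],
    [1,[0.21,-0.2295,0.07],0],
    [1,[0.21,-0.2295,0.1],0],
    [1,[0.21,-0.2295,0.1],0]
  ]
}}

```text
time_s: 20.52
tcp_pos: [0.5334, 0.3594, 0.1075]
tool_rot: [0.875, 0.483, -0.003, 0.0]
wrist_force: [-0.6, -0.4, -0.5]
gripper_width: 0.0855
finger_force: 0.0
```

{"method": "move_arm", "body": {
  "motion": [
    [1,[0,0,0],0],
    [1,[0,0,0],0],
    [1,[0,0,0],0],
    [1,[0,0,0],0]
  ]
}}

```text
time_s: 21.02
tcp_pos: [0.5357, 0.3596, 0.1106]
tool_rot: [0.876, 0.483, 0.001, -0.0]
wrist_force: [-0.5, 0.6, -0.7]
gripper_width: 0.0859
finger_force: 0.0
```

```bash
python3 - <<'E'
from h import *
s=sensors.read_state();print(s["tcp_pos"],yaw(),s["time_s"])
f=save("wrist","w8")
for r in outline_of("wrist","jar0"):print(round(r["conf"],2),r["extent"],cen(r),ray("wrist",cen(r),.05))
print(proj("wrist",(*s["tcp_pos"][:2],.05)))
E
```

```text
[0.53568626 0.35964609 0.11058617] 1.007347887702325 21.025
[309.18473734 260.26556463]
```

View pics/w8.png

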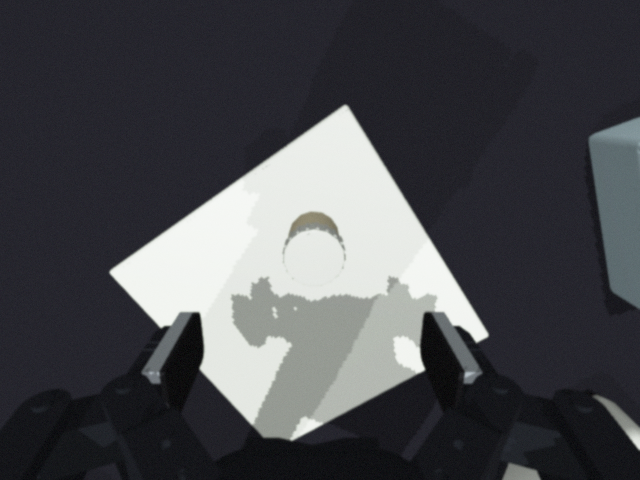

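The lid is at (314,258), about 3 mm to tool +y of the TCP.

```bash
python3 - <<'E'
from h import *
s=sensors.read_state();print(s["tcp_pos"])
go(.5393,.3593,.027,1.008)
E
```

```text
[0.53540125 0.35967128 0.11010268]
t 21.12 shift [0.0018 0.0035 0.0831] turn -0.0 yaw 1.008
```

{"method": "move_arm", "body": {
  "motion": [
    [1,[0.002,0.0035,0.03],0],
    [1,[0.002,0.0035,0.06],0],
    [1,[0.002,0.0035,0.08],0],
    [1,[0.002,0.0035,0.083],0],
    [1,[0.002,0.0035,0.083],0],
    [-1,[0.002,0.0035,0.083],0],
    [-1,[0.002,0.0035,0.083],0],
    [-1,[0.002,0.0035,0.083],0]
  ],
  "force": 30
}}

```text
time_s: 22.12
tcp_pos: [0.5397, 0.3599, 0.0278]
tool_rot: [0.876, 0.483, 0.001, -0.0]
wrist_force: [0.1, 0.4, 2.3]
gripper_width: 0.0348
finger_force: 29.8
```

{"method": "move_arm", "body": {
  "motion": [
    [-1,[0,0,0],0],
    [-1,[0,0,-0.03],0],
    [-1,[0,0,-0.08],0],
    [-1,[0,0,-0.13],0],
    [-1,[0,0,-0.16],0],
    [-1,[0,0,-0.16],0],
    [-1,[0,0,-0.16],0],
    [-1,[0,0,-0.16],0]
  ]
}}

```text
time_s: 23.12
tcp_pos: [0.5381, 0.3589, 0.1837]
tool_rot: [0.876, 0.483, -0.002, 0.0]
wrist_force: [-0.3, 1.0, -1.2]
gripper_width: 0.0346
finger_force: 30.1
```

```bash
python3 - <<'E'
from h import *
s=sensors.read_state();print(s["tcp_pos"],yaw(),s["gripper_width"])
f=save("wrist","w9");
e=proj("wrist",s["tcp_pos"]+[0,0,.023]);print(e)
# lid: bright blob between fingers
hsv=cv2.cvtColor(f,cv2.COLOR_RGB2HSV)
for r in outline_of("wrist","jar0"):print(round(r["conf"],2),r["extent"],cen(r))
go(.5569,-.0360,.19,1.008)
E
```

```text
[0.53807178 0.3588573  0.18373405] 1.0077662342074465 0.034598512068231044
[306.88162198 349.78708961]
0.69 [265.7, 266.7, 357.5, 386.8] [311.24956952 328.53669824]
t 23.23 shift [-0.3243  0.2265 -0.0055] turn -0.0 yaw 1.008
```

{"method": "move_arm", "body": {
  "motion": [
    [-1,[-0.03,0.02,-0.015],0],
    [-1,[-0.075,0.05,-0.025],0],
    [-1,[-0.12,0.085,-0.025],0],
    [-1,[-0.165,0.115,-0.025],0],
    [-1,[-0.21,0.145,-0.025],0],
    [-1,[-0.255,0.175,-0.025],0],
    [-1,[-0.295,0.205,-0.025],0],
    [-1,[-0.325,0.226,-0.025],0]
  ]
}}

```text
time_s: 24.22
tcp_pos: [0.5565, -0.0379, 0.211]
tool_rot: [0.876, 0.482, -0.0, -0.0]
wrist_force: [0.0, 0.5, -0.4]
gripper_width: 0.0348
finger_force: 30.1
```

{"method": "move_arm", "body": {
  "motion": [
    [-1,[0,0,0],0],
    [-1,[0,0,0.03],0],
    [-1,[0,0,0.06],0],
    [-1,[0,0,0.075],0],
    [-1,[0,0,0.075],0],
    [-1,[0,0,0.075],0],
    [-1,[0,0,0.075],0],
    [-1,[0,0,0.075],0]
  ]
}}

```text
time_s: 25.22
tcp_pos: [0.5575, -0.036, 0.1379]
tool_rot: [0.876, 0.483, 0.001, 0.001]
wrist_force: [-0.5, -0.4, -0.6]
gripper_width: 0.0347
finger_force: 30.1
```

```bash
python3 - <<'E'
from h import *
s=sensors.read_state();print(s["tcp_pos"],s["wrist_force"])
go(.5564,-.0364,.0915,1.008)
f=save("wrist","w10").copy()
for a in np.linspace(0,6.28,40):
    cv2.circle(f,tuple(int(v) for v in proj("wrist",(.5569+.0245*np.cos(a),-.0356+.0245*np.sin(a),.08))),0,(255,0,0),-1)
cv2.imwrite("pics/w10c.png",cv2.resize(f[140:460,130:490,::-1],(675,600),interpolation=cv2.INTER_CUBIC))
E
```

```text
[ 0.55752746 -0.03597374  0.13786537] [-0.54725135 -0.38385103 -0.63631144]
t 25.23 shift [-0.001  -0.0007  0.0464] turn -0.0 yaw 1.008
```

View pics/w10c.png

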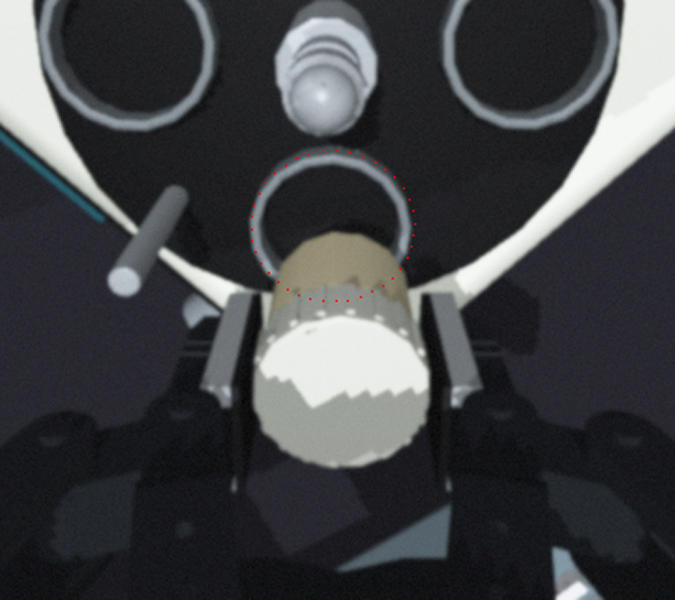

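The pocket ring matches the prediction within 1 mm, so I descend.

{"method": "move_arm", "body": {
  "motion": [
    [-1,[0,-0.001,0.008],0],
    [-1,[0,-0.001,0.016],0],
    [-1,[0,-0.001,0.024],0],
    [-1,[0,-0.001,0.032],0],
    [-1,[0,-0.001,0.039],0],
    [-1,[0,-0.001,0.043],0],
    [-1,[0,-0.001,0.045],0],
    [-1,[0,-0.001,0.045],0]
  ]
}}

```text
time_s: 26.28
tcp_pos: [0.5564, -0.0354, 0.0921]
tool_rot: [0.876, 0.483, 0.0, 0.0]
wrist_force: [-0.5, -0.1, -1.5]
gripper_width: 0.0344
finger_force: 30.2
```

{"method": "move_arm", "body": {
  "motion": [
    [-1,[0,0,0.0005],0],
    [-1,[0,0,0.001],0],
    [-1,[0,0,0.001],0]
  ]
}}

```text
time_s: 26.65
tcp_pos: [0.5565, -0.0354, 0.0917]
tool_rot: [0.876, 0.483, 0.0, 0.0]
wrist_force: [-3.1, -0.2, 5.3]
gripper_width: 0.035
finger_force: 30.5
```

{"method": "move_arm", "body": {
  "motion": [
    [-1,[0,0,-0.001],0],
    [0.0,[0,0,-0.001],0],
    [0.03,[0,0,-0.001],0],
    [0.03,[0,0,-0.001],0],
    [0.03,[0,0,-0.001],0],
    [0.03,[0,0,-0.02],0],
    [0.03,[0,0,-0.06],0],
    [0.03,[0,0,-0.12],0]
  ]
}}

```text
time_s: 27.65
tcp_pos: [0.555, -0.0352, 0.2114]
tool_rot: [0.876, 0.483, -0.001, -0.001]
wrist_force: [0.8, -0.0, 0.5]
gripper_width: 0.0439
finger_force: 0.0
```

```bash
python3 - <<'E'
from h import *
s=sensors.read_state();print(s["tcp_pos"],s["gripper_width"])
go(.4687,-.3147,.14,1.2848)
E
```

```text
[ 0.55498849 -0.03517636  0.21140185] 0.04387975371283769
t 27.65 shift [-0.2824  0.0762  0.0714] turn -0.277 yaw 1.008
```

{"method": "move_arm", "body": {
  "motion": [
    [0.03,[-0.04,0.01,0],0],
    [0.5,[-0.09,0.025,0],-0.1],
    [1,[-0.14,0.04,0],-0.2],
    [1,[-0.2,0.053,0.0],-0.277],
    [1,[-0.25,0.066,0.02],-0.277],
    [1,[-0.283,0.075,0.05],-0.277],
    [1,[-0.283,0.075,0.071],-0.277],
    [1,[-0.283,0.075,0.071],-0.277]
  ]
}}

```text
time_s: 28.65
tcp_pos: [0.4677, -0.3136, 0.1385]
tool_rot: [0.801, 0.599, -0.0, -0.002]
wrist_force: [-0.1, -0.2, -0.0]
gripper_width: 0.0855
finger_force: 0.0
```

{"method": "move_arm", "body": {
  "motion": [
    [1,[0,0,0],0],
    [1,[0,0,0],0],
    [1,[0,0,0],0],
    [1,[0,0,0],0],
    [1,[0,0,0],0],
    [1,[0,0,0],0]
  ]
}}

```text
time_s: 29.4
tcp_pos: [0.4685, -0.3147, 0.1398]
tool_rot: [0.801, 0.599, -0.0, -0.0]
wrist_force: [0.1, -0.2, -0.3]
gripper_width: 0.0856
finger_force: 0.0
```

```bash
python3 - <<'E'
from h import *
go(.4687,-.3147,.0245,1.2848)
save("wrist","w11");s=sensors.read_state();print(s["tcp_pos"],yaw())
for r in outline_of("wrist","collar_top"):print(round(r["conf"],2),r["extent"],cen(r),ray("wrist",cen(r),.035))
print(proj("wrist",(.4687,-.3147,.043)))
save("top","t4")
for r in outline_of("top","jar0"):print(r["conf"],cen(r),ray("top",cen(r),.114))
E
```

```text
t 29.4 shift [1.000e-04 2.000e-04 1.153e-01] turn -0.0 yaw 1.285
[ 0.46843852 -0.31471862  0.13977038] 1.2846930459457906
0.67 [275.3, 196.8, 345.7, 268.1] [310.2593761  234.05748335] [ 0.46923074 -0.31493767  0.035     ]
[309.34459485 237.91196559]
0.65 [328.56962025 257.05696203] [ 0.55075483 -0.03666003  0.114     ]
0.57 [293.03825137 233.63387978] [0.61142251 0.05472924 0.114     ]
0.5 [310.17206623 249.89038877] [0.56928575 0.01055995 0.114     ]
```

View pics/w11.png

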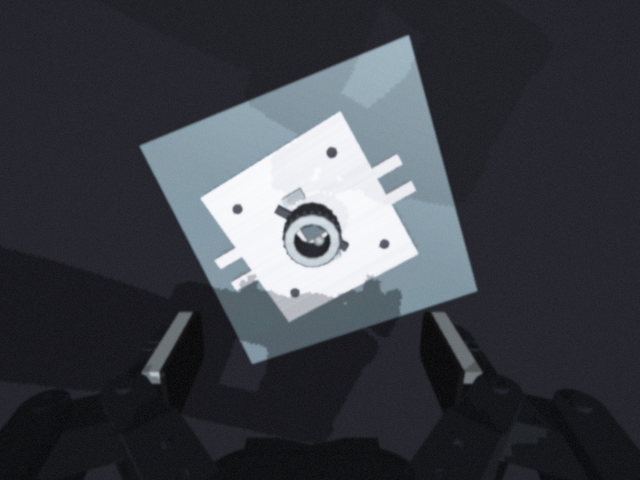

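{"method": "move_arm", "body": {
  "motion": [
    [1,[0,0,0.04],0],
    [1,[0,0,0.08],0],
    [1,[0,0,0.105],0],
    [1,[0,0,0.1155],0],
    [1,[0,0,0.1155],0],
    [1,[0,0,0.1155],0],
    [1,[0,0,0.1155],0]
  ],
  "force": 60
}}

```text
time_s: 30.48
tcp_pos: [0.4693, -0.3154, 0.0258]
tool_rot: [0.801, 0.599, 0.0, 0.001]
wrist_force: [-0.5, 0.2, 0.9]
gripper_width: 0.0855
finger_force: 0.0
```

{"method": "move_arm", "body": {
  "motion": [
    [-1,[0,0,0],0],
    [-1,[0,0,0],0],
    [-1,[0,0,0],0],
    [-1,[0,0,0],0],
    [-1,[0,0,0],0],
    [-1,[0,0,0],0],
    [-1,[0,0,0],0]
  ],
  "force": 60
}}

```text
time_s: 31.35
tcp_pos: [0.4686, -0.3148, 0.0249]
tool_rot: [0.801, 0.599, -0.0, 0.0]
wrist_force: [-1.3, 2.0, 5.8]
gripper_width: 0.0381
finger_force: 60.1
```

{"method": "move_arm", "body": {
  "motion": [
    [-1,[0,0,-0.01],0],
    [-1,[0,0,-0.03],0],
    [-1,[0,0,-0.07],0],
    [-1,[0,0,-0.12],0],
    [-1,[0,0,-0.17],0],
    [-1,[0,0,-0.21],0],
    [-1,[0,0,-0.21],0],
    [-1,[0,0,-0.21],0]
  ]
}}

```text
time_s: 32.35
tcp_pos: [0.4676, -0.314, 0.2324]
tool_rot: [0.801, 0.599, -0.0, -0.001]
wrist_force: [-0.5, 0.5, -5.5]
gripper_width: 0.0378
finger_force: 61.0
```

```bash
python3 - <<'E'
from h import *
s=sensors.read_state();print(s["tcp_pos"],yaw(),s["gripper_width"],s["wrist_force"])
go(.5855,.0113,.235,1.2848)
E
```

```text
[ 0.4676235  -0.31399075  0.23236829] 1.284800348974707 0.0377612942214196 [-0.45510651  0.52339548 -5.52424384]
t 32.35 shift [ 0.3453  0.0213 -0.0026] turn 0.0 yaw 1.285
```

{"method": "move_arm", "body": {
  "motion": [
    [-1,[0.03,0.002,0],0],
    [-1,[0.08,0.004,0],0],
    [-1,[0.13,0.007,0],0],
    [-1,[0.18,0.01,0],0],
    [-1,[0.23,0.012,0],0],
    [-1,[0.28,0.015,0],0],
    [-1,[0.32,0.017,0],0],
    [-1,[0.347,0.018,0],0]
  ]
}}

```text
time_s: 33.35
tcp_pos: [0.5822, 0.0151, 0.2302]
tool_rot: [0.8, 0.6, -0.002, -0.002]
wrist_force: [-0.2, -0.3, -4.3]
gripper_width: 0.0377
finger_force: 61.0
```

{"method": "move_arm", "body": {
  "motion": [
    [-1,[0,0,0],0],
    [-1,[0,0,0.01],0],
    [-1,[0,0,0.025],0],
    [-1,[0,0,0.035],0],
    [-1,[0,0,0.035],0],
    [-1,[0,0,0.035],0],
    [-1,[0,0,0.035],0],
    [-1,[0,0,0.035],0]
  ]
}}

```text
time_s: 34.35
tcp_pos: [0.584, 0.0131, 0.2]
tool_rot: [0.801, 0.599, 0.0, 0.0]
wrist_force: [-0.5, -0.5, -3.9]
gripper_width: 0.0381
finger_force: 61.0
```

```bash
python3 - <<'E'
from h import *
s=sensors.read_state();print(s["tcp_pos"],yaw(),s["gripper_width"],s["wrist_force"],s["time_s"])
save("wrist","w12")
go(.5837,.0129,.185,1.2845)
E
```

```text
[0.58396647 0.01309815 0.19998299] 1.2848255192591602 0.03807844794511869 [-0.49207706 -0.47823436 -3.93213236] 34.35
t 34.4 shift [-0.0003 -0.0001  0.0148] turn 0.0 yaw 1.285
```

View pics/w12.png

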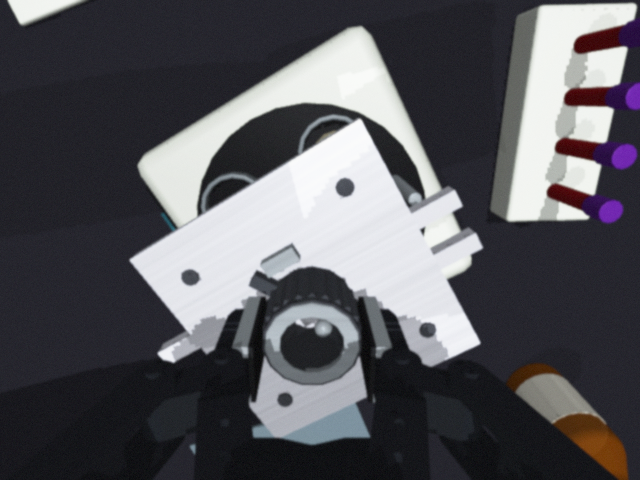

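{"method": "move_arm", "body": {
  "motion": [
    [-1,[0,0,0.006],0],
    [-1,[0,0,0.012],0],
    [-1,[0,0,0.018],0],
    [-1,[0,0,0.024],0],
    [-1,[0,0,0.03],0],
    [-1,[0,0,0.034],0],
    [-1,[0,0,0.034],0]
  ]
}}

```text
time_s: 35.28
tcp_pos: [0.5834, 0.0131, 0.1648]
tool_rot: [0.801, 0.599, -0.0, -0.0]
wrist_force: [0.3, 0.2, -4.3]
gripper_width: 0.0381
finger_force: 61.0
```

{"method": "move_arm", "body": {
  "motion": [
    [-1,[0,0,0.004],0],
    [-1,[0,0,0.008],0],
    [-1,[0,0,0.012],0],
    [-1,[0,0,0.016],0],
    [-1,[0,0,0.02],0],
    [-1,[0,0,0.022],0],
    [-1,[0,0,0.022],0]
  ]
}}

```text
time_s: 36.15
tcp_pos: [0.5851, 0.0135, 0.144]
tool_rot: [0.801, 0.599, 0.002, 0.001]
wrist_force: [4.8, 3.2, -0.5]
gripper_width: 0.0379
finger_force: 61.5
```

{"method": "move_arm", "body": {
  "motion": [
    [-1,[0.001,0.001,0.001],0],
    [-1,[0.001,0.0012,0.003],0],
    [-1,[0.001,0.0012,0.005],0],
    [-1,[0.001,0.0012,0.007],0],
    [-1,[0.001,0.0012,0.008],0],
    [-1,[0.001,0.0012,0.008],0]
  ]
}}

```text
time_s: 36.9
tcp_pos: [0.5846, 0.0137, 0.1376]
tool_rot: [0.801, 0.599, -0.001, -0.001]
wrist_force: [-6.0, 1.5, 13.9]
gripper_width: 0.0379
finger_force: 62.7
```

{"method": "move_arm", "body": {
  "motion": [
    [-1,[0,0,-0.003],0],
    [-1,[0,0,-0.006],0],
    [-1,[0,0,-0.008],0],
    [-1,[0,0,-0.01],0],
    [-1,[0,0,-0.01],0],
    [-1,[0,0,-0.01],0]
  ]
}}

```text
time_s: 37.65
tcp_pos: [0.5843, 0.0137, 0.1445]
tool_rot: [0.801, 0.599, -0.001, -0.001]
wrist_force: [-2.1, -0.1, -7.3]
gripper_width: 0.038
finger_force: 60.9
```

{"method": "move_arm", "body": {
  "motion": [
    [-1,[0,0,0],0.15],
    [-1,[0,0,0],0.3],
    [-1,[0,0,0],0.45],
    [-1,[0,0,0],0.6],
    [-1,[0,0,0],0.75],
    [-1,[0,0,0],0.9],
    [-1,[0,0,0],1.03],
    [-1,[0,0,0],1.07]
  ]
}}

```text
time_s: 38.65
tcp_pos: [0.5857, 0.0126, 0.1455]
tool_rot: [0.994, 0.106, 0.001, 0.001]
wrist_force: [0.4, -3.4, -6.8]
gripper_width: 0.0378
finger_force: 60.9
```

{"method": "move_arm", "body": {
  "motion": [
    [-1,[0,0,0],0.01],
    [-1,[0,0,0.003],0.01],
    [-1,[0,0,0.006],0.01],
    [-1,[0,0,0.008],0.0],
    [-1,[0,0,0.008],0.0]
  ]
}}

```text
time_s: 39.28
tcp_pos: [0.5854, 0.0136, 0.138]
tool_rot: [0.994, 0.107, 0.0, 0.0]
wrist_force: [-0.8, -4.0, -2.3]
gripper_width: 0.0379
finger_force: 61.4
```

```bash
python3 - <<'E'
from h import *
s=sensors.read_state();print(s["tcp_pos"],yaw(),s["ft_torque"],s["wrist_force"],s["time_s"])
E
```

```text
[0.58540605 0.01356134 0.13800277] 0.21508535878266022 [-0.87068437  0.03936894 -0.05507072] [-0.84824367 -4.04104776 -2.25608146] 39.275
```

{"method": "move_arm", "body": {
  "motion": [
    [0.2,[0,0,0],0],
    [0.6,[0,0,0],0],
    [1,[0,0,0],0],
    [1,[0,0,0],0],
    [1,[0,0,-0.02],0],
    [1,[0,0,-0.06],0],
    [1,[0,0,-0.1],0],
    [1,[0,0,-0.12],0]
  ]
}}

```text
time_s: 40.28
tcp_pos: [0.5864, 0.0137, 0.2619]
tool_rot: [0.994, 0.107, 0.003, 0.0]
wrist_force: [-0.1, -0.4, -0.6]
gripper_width: 0.085
finger_force: 0.0
```

{"method": "move_arm", "body": {
  "motion": [
    [1,[0,0,0],0],
    [1,[0,0,0],0],
    [1,[0,0,0],0]
  ]
}}

```text
time_s: 40.65
tcp_pos: [0.5841, 0.0138, 0.255]
tool_rot: [0.994, 0.107, -0.002, -0.0]
wrist_force: [0.2, 0.2, 0.6]
gripper_width: 0.0855
finger_force: 0.0
```

```bash
python3 - <<'E'
from h import *
f=save("wrist","w13")
c=f[60:420,100:540,::-1];cv2.imwrite("pics/w13c.png",cv2.resize(c,(733,600),interpolation=cv2.INTER_CUBIC))
E
```

```text
(no output)
```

View pics/w13c.png

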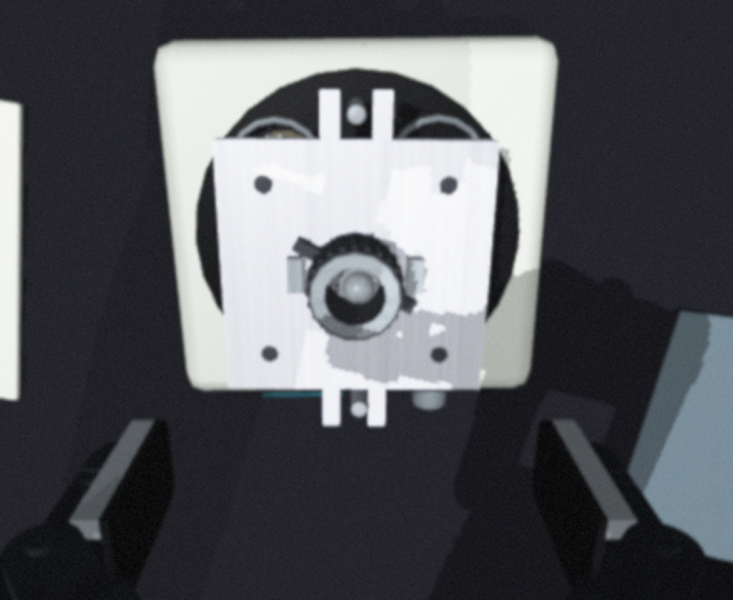

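The plate is home with both posts between its prongs. The collar sits at (357,290) with its tabs back at the starting locked angle and down. I'm handing in.

```bash
python3 -c "
from workcell import arm
print(arm.finish_job())"
```

```text
the job is handed in; nothing more can be done
None
```

I stood both jars in pockets of their own (pocket0 and pocket3), pressed the plate fully home and locked the collar down, then handed the job in at about 41 s; the hand-in returned no verdict.

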